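# Turn the skillet's handle in under the guard rail

## Task

The skillet on the big hotplate has its handle sticking out towards the milk pan. Swing the handle round inward, counter-clockwise seen from above, under the arched guard rail until it meets the red sliding stop and gently pushes the stop about a centimetre along the rail (not more than two), and leave it there. The handle, not the gripper, must move the stop; keep the skillet flat in its collar on the hotplate and do not disturb the other two pans.

Things in the scene. Friction and masses are not known exactly. Their poses are not given: they have to be found in the camera images.
- hotplate: White square hotplate, 240 x 240 mm, fixed to the table. Origin on the table under the centre of its round plate, z up. The plate's top is 36 mm above the table; a steel collar (inner diameter 168 mm, 6 mm above the plate) holds the skillet's foot (diameter 156 mm) with a few mm of play: the skillet can turn but not slide away.
- guard: Steel guard fixed round the hotplate, same origin and axes. A round rail, 106 to 118 mm above the table, arcs about the origin at radius 210 mm, from -20 to +83 degrees (counter-clockwise from the guard's x axis). Brackets at -20, 32 and 83 degrees, at rail height, join it to posts outside, at radius 295 mm. The handle passes 28 mm below it. It carries the red stop.
- stop (a joint): How far (rad, counter-clockwise about the guard's origin) the red stop has been pushed along the rail: 0 at the start, at most 0.3; 10 mm is 0.048 rad. Block 30 x 26 x 24 mm, 16 mm pin down to 58 mm above the table at radius 210 mm. Where it starts is not measured: pin anywhere from 25 to 61 degrees. It slides stiffly, at about 4 N on the pin, and stays where left.
- handle_grip (a point): Point on the skillet's handle axis, half-way up, 150 mm from the skillet's centre: a good place to hold or push, inside the rail's arc. x points outward along the handle, z up. The black handle is straight and level, 22 mm wide, 16 mm high, its middle 70 mm above the table.
- handle_end (a point): Tip of the skillet's handle, on its axis, 245 mm from the skillet's centre. The black part begins 117 mm from the centre, with a thinner steel neck inside that. At the start the handle points about 72 to 100 degrees clockwise of the guard's x axis.
- skillet_center (a point): Centre of the dark steel skillet (rim diameter 190 mm, 40 mm high, 0.5 to 0.95 kg), half-way up, 20 mm above its underside; axes as handle_grip. Its rim is 76 mm above the table.
- milk_pan: Aluminium milk pan with wooden handle, diameter 120 mm, 75 mm high, on the small hotplate to the right (36 mm high, so its rim is 111 mm above the table). Origin at the centre of its underside, x along its handle. Leave alone.
- saucepan: Lidded steel saucepan, diameter 160 mm, 106 mm high with its knob, on the table to the left. Origin at the centre of its underside, x along its handle. Leave alone.
- skillet: The same skillet: origin at the centre of its underside, x outward along the handle, z up.

How it is judged:
By the outcome, as a careful person would: the job done as asked, in the order asked, and still so for the second after the job is handed in, with the robot touching nothing.
It also fails if it takes over 64 s, if anything falls off the work surface, if the arm or the gripper's body presses on something with over 40 N, if the wrist force passes 120 N, or if a joint passes its speed limit or range.

## Robot

A 6-joint arm with a two-finger parallel gripper is mounted at the origin on the work surface. World frame = base frame: x ahead of the robot, y to its left, z up, the work surface at z = 0. Lengths are in m, angles in degrees, forces in N, time in s.
With the tool pointing down it reaches from about 0.3 to 0.75 m from the base axis. Payload 8.5 kg.
Tool frame: the origin (TCP) lies on the centre line of the jaws, within the pads' length; the fingertips stand 14 mm ahead of it and the grasp point (between the pads) lies 5 mm behind it; z points along the fingers, x is the direction in which the jaws open and shut, and the axes are right-handed (so a half turn about z gives the same grasp; the last joint's range is limited). The gripper opens to 85 mm and grips with 20 to 120 N. Pads are 22 mm wide; open, the fingers measure 114 mm over their backs; the gripper's body (76 mm by 85 mm) begins 54 mm behind the grasp point. The pads swing forward as they close: fully open they stand 13 mm farther back than shut.
Start: joints at [63.065, 21.807, 74.336, -0, 83.858, -12.336], TCP at [0.139, 0.532, 0.245] pointing down, gripper open.
Joint ranges: [-178.18, 178.18], [-50.72, 133.34], [12.68, 142.11], [-81.47, 261.47], [9.98, 163.14], [-165.26, 165.26]. Speed limits (degrees/s): [136.94, 136.94, 180, 180, 180, 180].

## Interface

Orientations are given as a 3x3 rotation matrix whose columns are the frame's x, y, z axes.
In Python, from rig import * gives the robot as it stands.
- The arm moves only by the shell command python3 -m crank 'ROWS' [FORCE]. ROWS is JSON, one flat list of numbers, 7 for each row, row after row: the turn, a rotation vector about the world's x, y, z in rad, then the shift along the world's x, y, z in m, then the opening in per cent of the stroke, from 0 (shut) to 100 (fully open). A call has 1 to 20 rows; each row shifts and turns the commanded pose from where the row before left it; what a row does not reach is not made up. A row lasts 1/10 s, in which the tool goes at most 50 mm and 8.59 degrees, less where a joint would pass 70% of its speed; a pose out of reach is approached as far as the arm can. A call is refused whole if a number of a shift passes 0.05 or a number of a turn 0.15, either way. A call with a gripper value outside its range is refused whole. The fingers move at their own pace and stop on an object; FORCE is the grip in N (left out, the last holds). Time passes only in rows, so rows that do not move let the fingers close. It gives the time, the measured TCP pose, the force and the opening at its end, in the units of the state.
- observe(): the state, without advancing time (a new reading comes with each control period).
- get_image(name): name is "side" or "top" or "wrist"; returns a dict with "frame" (400x640x3 uint8, red, green, blue), "fov_y" (degrees; the focal length in pixels is half the picture's height over the tangent of half this angle, whatever the lens; pixels are square), "cx", "cy" (the principal point, pixels), "k1" (the pictures are not rectified: a ray, as slopes to the right and down, at radius r is drawn at 1 + k1 r^2 times it, then the intrinsics apply), "world_to_cam" (4x4, takes a point from world to camera coordinates). Camera axes: x right, y up, looking along -z (the intrinsics and any distortion apply to the point x, -y, -z); pixel columns grow to the right and rows downward; lengths in m; the calibration is good to about 2 mm. A picture is of the moment at which its call begins. There is no depth.
- close_job(): hands the job in, once; it reports no verdict.
The state is a dict: "time_s": time; "q": joint angles; "qvel": joint speeds; "joint_efforts": joint torques, N m; "position": TCP position; "tool_rot": TCP orientation; "ft_force": force on the tool from outside, world axes, zero at the start; "wrist_torque": the same for the moment, N m; "grip_width": finger opening in m.
Only numpy, scipy, OpenCV 4.12 (cv2) and the standard library are available. Lean on these libraries where they do the work, as an engineer would, in place of code of your own. Each camera call takes 0.05 s, during which the arm holds its last target. There are 200 camera calls.

## Working session

There is one attempt and no reset: what is moved stays moved. The work goes in short steps, Python scripts to look and compute and a shell command to move; the robot and the scene stay as the last step left them, time stands still between calls to the robot, and variables do not carry over. Pictures are saved under pics/ and viewed, about 8 in all and at most 12, crops included, and the job is handed in when it is done.

```bash
mkdir -p pics; ls; cat > h.py <<'E'
from rig import *
import numpy as np, cv2
def snap(n,f):
    d=get_image(n); cv2.imwrite('pics/'+f,cv2.cvtColor(d['frame'],cv2.COLOR_RGB2BGR)); 
    import pickle; pickle.dump(d,open('pics/'+f+'.pkl','wb')); return d
def load(f):
    import pickle; return pickle.load(open('pics/'+f+'.pkl','rb'))
def F(d): return d['frame'].shape[0]/2/np.tan(np.radians(d['fov_y'])/2)
def proj(d,P):
    P=np.atleast_2d(P); c=(np.c_[P,np.ones(len(P))]@np.array(d['world_to_cam']).T)[:,:3]
    s=np.c_[c[:,0],-c[:,1]]/-c[:,2:3]; r2=(s**2).sum(1,keepdims=True)
    return s*(1+d['k1']*r2)*F(d)+[d['cx'],d['cy']]
def ray(d,uv):
    t=(np.atleast_2d(uv)-[d['cx'],d['cy']])/F(d); s=t.copy()
    for _ in range(30): s=t/(1+d['k1']*(s**2).sum(1,keepdims=True))
    W=np.array(d['world_to_cam']); R=W[:3,:3]
    return -R.T@W[:3,3], np.c_[s[:,0],-s[:,1],-np.ones(len(s))]@R
def at(d,uv,z):
    o,v=ray(d,uv); return o+v*((z-o[2])/v[:,2])[:,None]
E
python3 - <<'E'
from h import *
for n in('top','side'):
    d=snap(n,n+'0.png'); print(n,F(d),d['cx'],d['cy'],d['k1'],np.round(np.linalg.inv(np.array(d['world_to_cam'])),3).tolist())
print(observe())
E
```

```text
pics
top 452.05340331158766 321.2897828538221 194.8718253316312 -0.03137641293023131 [[-0.011, 0.972, -0.235, 0.185], [-1.0, -0.012, -0.001, 0.114], [-0.004, 0.235, 0.972, 1.387], [0.0, 0.0, 0.0, 1.0]]
side 504.2893954990619 319.5113963915354 198.65146389380595 0.04312510962305157 [[0.967, 0.153, -0.205, 0.163], [-0.256, 0.562, -0.787, -1.131], [-0.005, 0.813, 0.582, 0.988], [0.0, 0.0, 0.0, 1.0]]
{'time_s': 0.1, 'q': array([ 6.30651074e+01,  2.18371509e+01,  7.43796345e+01, -1.25528997e-04,
        8.38595782e+01, -1.23356881e+01]), 'qvel': array([ 0.05295838, -0.01433524, -0.21183052,  0.04597841, -0.05941339,
        0.04218327]), 'joint_efforts': array([ 4.62586628e-03, -4.49215651e+01, -2.31658459e+01, -1.38043670e-04,
        3.63230167e-03,  2.47233189e-06]), 'position': array([0.13851542, 0.5320107 , 0.24477789]), 'tool_rot': array([[ 2.52055303e-01,  9.67712644e-01, -6.01785238e-04],
       [ 9.67711955e-01, -2.52055863e-01, -1.18920419e-03],
       [-1.30249143e-03, -2.82609547e-04, -9.99999112e-01]]), 'ft_force': array([0.43867573, 0.32433101, 0.35972231]), 'wrist_torque': array([-0.01063003, -0.01053276, -0.00048512]), 'grip_width': 0.0855649242828977}
```

View pics/top0.png

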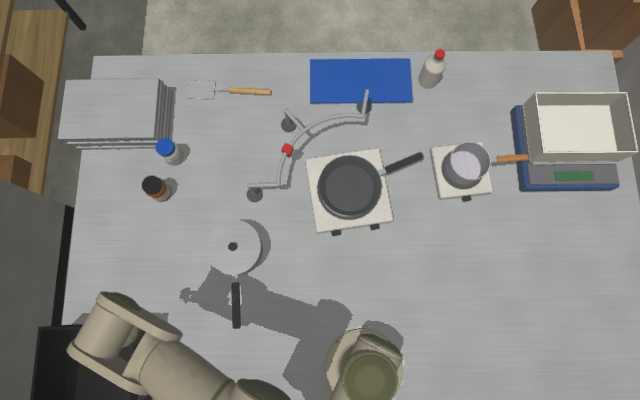

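View pics/side0.png

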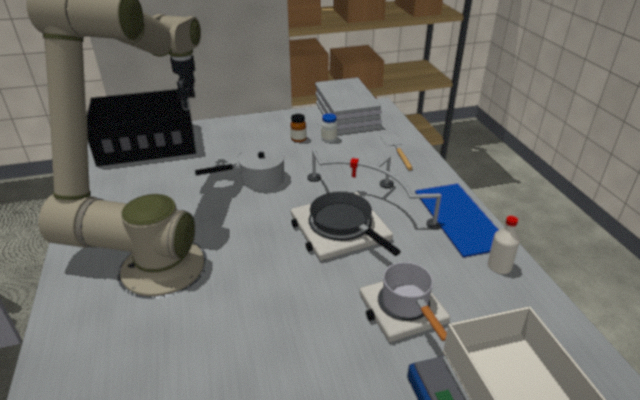

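```bash
python3 - <<'E'
from h import *
d=load('top0.png');im=cv2.cvtColor(d['frame'],cv2.COLOR_RGB2BGR)
cv2.imwrite('pics/c1.png',cv2.resize(im[85:235,240:440],None,fx=4,fy=4,interpolation=cv2.INTER_CUBIC))
d=load('side0.png');im=cv2.cvtColor(d['frame'],cv2.COLOR_RGB2BGR)
cv2.imwrite('pics/c2.png',cv2.resize(im[135:285,280:480],None,fx=4,fy=4,interpolation=cv2.INTER_CUBIC))
E
```

```text
(no output)
```

View pics/c1.png

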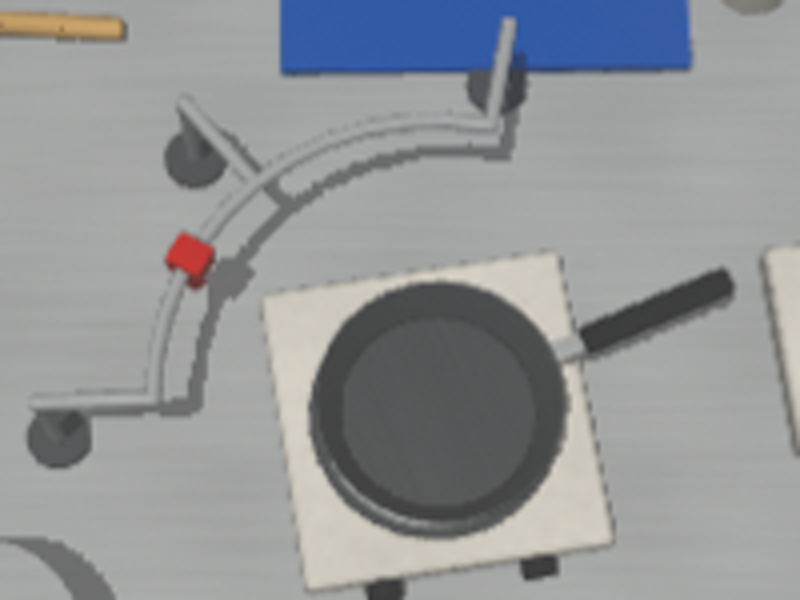

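View pics/c2.png

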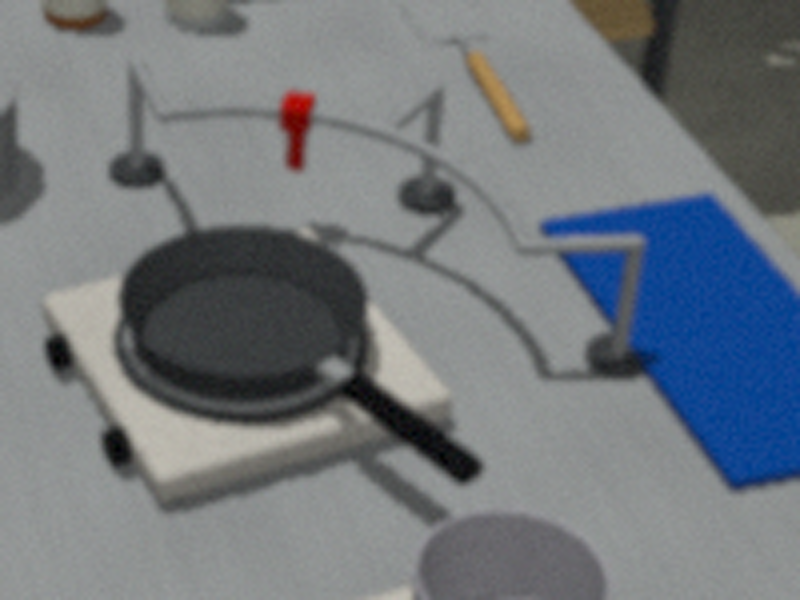

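```bash
cat > fit.py <<'E'
from h import *
from scipy.optimize import least_squares
d=load('top0.png'); s=load('side0.png')
T=lambda a:(np.array(a,float)+.5)/4-.5+[240,85]
S=lambda a:(np.array(a,float)+.5)/4-.5+[280,135]
c=at(d,T([[263,297],[557,252],[614,543],[306,592]]),.036); print('corners',c.round(4).tolist(),np.linalg.norm(c-np.roll(c,1,0),axis=1)); print('ctr',c.mean(0))
cs=at(s,S([[42,300],[452,400],[165,490]]),.036);print('side corners',cs.round(4).tolist())
a=np.radians([-20,32,83]*2); r=np.r_[[.210]*3,[.295]*3]
gt=T([[492,125],[262,180],[155,402],[510,20],[183,98],[32,402]])
gs=S([[522,246],[400,126],[163,118],[640,241],[438,92],[133,68]])
def pts(p): return np.c_[p[0]+r*np.cos(a+p[2]),p[1]+r*np.sin(a+p[2]),np.full(6,.112)]
f=lambda p:np.r_[(proj(d,pts(p))-gt).ravel()]
f2=lambda p:np.r_[(proj(d,pts(p))-gt).ravel(),(proj(s,pts(p))-gs).ravel()]
p0=[.56,-.05,.1]
for g in(f,f2):
    q=least_squares(g,p0,loss='soft_l1'); print('guard',q.x[:2],np.degrees(q.x[2]),g(q.x).reshape(-1,2).round(1).tolist())
G=q.x
st=at(d,T([190,250]),.124); pn=at(s,S([295,165]),.058)
for n,P in(('stop',st),('pin',pn)):
    v=P[0,:2]-G[:2]; print(n,P.round(4),np.linalg.norm(v),np.degrees(np.arctan2(v[1],v[0])),'guard ang',np.degrees(np.arctan2(v[1],v[0])-G[2]))
rim=at(d,T([[310,405],[568,410],[437,281],[440,537]]),.076); print('rim',rim.round(4).tolist())
for n,P in(('tip',at(d,T([730,283]),.074)),('tipS',at(s,S([470,468]),.072)),('neck',at(d,T([582,345]),.07))):
    v=P[0,:2]-G[:2]; print(n,P.round(4),np.linalg.norm(v),np.degrees(np.arctan2(v[1],v[0])))
E
python3 fit.py
```

```text
corners [[0.6279, 0.1638, 0.036], [0.6623, -0.0682, 0.036], [0.4289, -0.1018, 0.036], [0.3943, 0.1321, 0.036]] [0.23569382 0.23449589 0.23574042 0.23643049]
ctr [0.52833801 0.0314837  0.036     ]
side corners [[0.394, 0.122, 0.036], [0.6594, -0.0771, 0.036], [0.4304, -0.1166, 0.036]]
guard [0.53324474 0.03016201] 8.299063410155307 [[-0.2, -0.4], [-1.5, 0.6], [-0.0, -1.6], [-0.0, 0.7], [0.2, 1.4], [1.7, -0.6]]
guard [0.53282589 0.03060152] 8.446102746897344 [[-0.5, -0.3], [-1.8, 0.9], [-0.2, -1.3], [-0.4, 0.8], [-0.2, 1.7], [1.5, -0.2], [1.2, 0.8], [-3.4, 2.3], [0.9, -0.1], [-0.0, 1.0], [-0.3, -0.4], [1.4, -0.1]]
stop [[0.6361 0.2143 0.124 ]] 0.21074504663330212 60.6545651321511 guard ang 52.20846238525375
pin [[0.6348 0.2229 0.058 ]] 0.2176272794626599 62.064725065765856 guard ang 53.61862231886852
rim [[0.5294, 0.1273, 0.076], [0.5232, -0.0658, 0.076], [0.6259, 0.0297, 0.076], [0.4278, 0.0326, 0.076]]
tip [[ 0.6223 -0.1942  0.074 ]] 0.24199892470830808 -68.29234871139951
tipS [[ 0.6257 -0.1875  0.072 ]] 0.23707875007930257 -66.92736592149
neck [[ 0.5755 -0.0795  0.07  ]] 0.11805270253826695 -68.79412395666665
```

```bash
python3 -m crank '[0,0,-0.0466,0.0224,-0.032,0,60, 0,0,-0.0466,0.0224,-0.032,0,60, 0,0,-0.0466,0.0224,-0.032,0,60, 0,0,-0.0466,0.0224,-0.032,0,60, 0,0,-0.0466,0.0224,-0.032,0,60, 0,0,-0.0466,0.0224,-0.032,0,60, 0,0,-0.0466,0.0224,-0.032,0,60, 0,0,-0.0466,0.0224,-0.032,0,60, 0,0,-0.0466,0.0224,-0.032,0,60, 0,0,-0.0466,0.0224,-0.032,0,60, 0,0,-0.0466,0.0224,-0.032,0,60, 0,0,-0.0466,0.0224,-0.032,0,60, 0,0,-0.0466,0.0224,-0.032,0,60, 0,0,-0.0466,0.0224,-0.032,0,60, 0,0,-0.0466,0.0224,-0.032,0,60, 0,0,-0.0466,0.0224,-0.032,0,60, 0,0,-0.0466,0.0224,-0.032,0,60, 0,0,-0.0466,0.0224,-0.032,0,60, 0,0,-0.0466,0.0224,-0.032,0,60, 0,0,-0.0466,0.0224,-0.032,0,60]' 20
python3 - <<'E'
from h import *
o=observe();R=o['tool_rot'];print(o['position'],np.degrees(np.arctan2(R[1,0],R[0,0])),R[:,2],o['q'],o['grip_width'])
d=snap('wrist','w0.png')
C=np.array([.530,.031])
for a in(-68,-67):
  u=np.array([np.cos(np.radians(a)),np.sin(np.radians(a))])
  print(a,proj(d,[[*(C+r*u),.078] for r in(.117,.15,.245)]).round().tolist())
E
```

```text
time_s: 2.1
position: [0.5872, -0.1092, 0.2449]
tool_rot: [[0.928, 0.373, -0.001], [0.373, -0.928, 0.0], [-0.001, -0.001, -1.0]]
ft_force: [0.0, 0.7, 0.0]
grip_width: 0.0512
[ 0.58721162 -0.10916368  0.24488417] 21.883320432571672 [-8.05166410e-04  4.26396940e-04 -9.99999585e-01] [-2.18791142e+01  2.66669211e+01  6.64106132e+01  5.48739453e-03
  8.69743796e+01 -4.37627151e+01] 0.051187799427998795
-68 [[322.0, 150.0], [322.0, 189.0], [322.0, 288.0]]
-67 [[324.0, 150.0], [325.0, 189.0], [327.0, 288.0]]
```

View pics/w0.png

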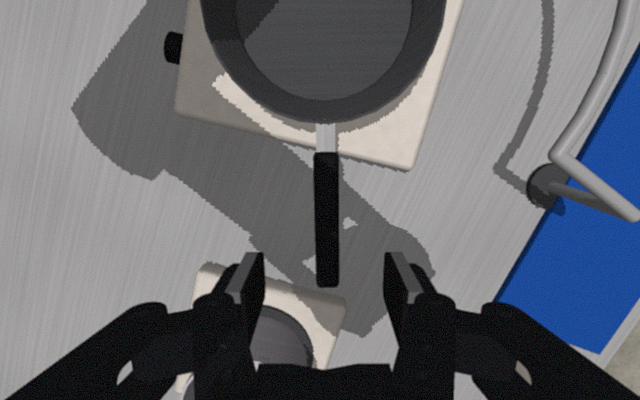

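```bash
python3 -m crank '[0,0,0.014,0,0.003,-0.025,60, 0,0,0,0,0,-0.025,60, 0,0,0,0,0,-0.025,60, 0,0,0,0,0,-0.025,60, 0,0,0,0,0,-0.025,60, 0,0,0,0,0,-0.02,60, 0,0,0,0,0,-0.017,60, 0,0,0,0,0,-0.01,60, 0,0,0,0,0,-0.005,60, 0,0,0,0,0,0,60, 0,0,0,0,0,0,20, 0,0,0,0,0,0,20, 0,0,0,0,0,0,0, 0,0,0,0,0,0,0, 0,0,0,0,0,0,0, 0,0,0,0,0,0,0]' 20; python3 -c "
from h import *
o=observe();R=o['tool_rot'];print(o['position'],np.degrees(np.arctan2(R[1,0],R[0,0])),o['ft_force'],o['wrist_torque'],o['grip_width'])"
```

```text
time_s: 3.75
position: [0.587, -0.1049, 0.0692]
tool_rot: [[0.922, 0.388, 0.002], [0.388, -0.922, -0.001], [0.001, 0.001, -1.0]]
ft_force: [0.1, 0.1, 6.5]
grip_width: 0.0213
[ 0.58704833 -0.10487977  0.06919452] 22.80329994568251 [0.12350772 0.1495229  6.54288959] [ 0.03483765  0.06762402 -0.01679574] 0.021269553631508197
```

```bash
python3 -c "
import numpy as np
a=np.radians(np.r_[-67.2+3*np.arange(0,39)]);p=np.c_[.53+.1474*np.cos(a),.031+.1474*np.sin(a)]
for i,x in enumerate(np.diff(p,axis=0)): print(i,np.degrees(a[i+1]).round(1),x.round(4))"
```

```text
0 -64.2 [0.007  0.0032]
1 -61.2 [0.0069 0.0035]
2 -58.2 [0.0067 0.0039]
3 -55.2 [0.0064 0.0042]
4 -52.2 [0.0062 0.0046]
5 -49.2 [0.006  0.0049]
6 -46.2 [0.0057 0.0052]
7 -43.2 [0.0054 0.0055]
8 -40.2 [0.0051 0.0058]
9 -37.2 [0.0048 0.006 ]
10 -34.2 [0.0045 0.0063]
11 -31.2 [0.0042 0.0065]
12 -28.2 [0.0038 0.0067]
13 -25.2 [0.0035 0.0069]
14 -22.2 [0.0031 0.0071]
15 -19.2 [0.0027 0.0072]
16 -16.2 [0.0023 0.0074]
17 -13.2 [0.002  0.0075]
18 -10.2 [0.0016 0.0076]
19 -7.2 [0.0012 0.0076]
20 -4.2 [0.0008 0.0077]
21 -1.2 [0.0004 0.0077]
22 1.8 [-0.      0.0077]
23 4.8 [-0.0004  0.0077]
24 7.8 [-0.0008  0.0077]
25 10.8 [-0.0012  0.0076]
26 13.8 [-0.0016  0.0075]
27 16.8 [-0.002   0.0074]
28 19.8 [-0.0024  0.0073]
29 22.8 [-0.0028  0.0072]
30 25.8 [-0.0032  0.007 ]
31 28.8 [-0.0035  0.0069]
32 31.8 [-0.0039  0.0067]
33 34.8 [-0.0042  0.0064]
34 37.8 [-0.0046  0.0062]
35 40.8 [-0.0049  0.006 ]
36 43.8 [-0.0052  0.0057]
37 46.8 [-0.0055  0.0054]
```

```bash
python3 -m crank '[0,0,0,0,0,0.001,0, 0,0,0.0524,0.007,0.0032,0,0, 0,0,0.0524,0.0069,0.0035,0,0, 0,0,0.0524,0.0067,0.0039,0,0, 0,0,0.0524,0.0064,0.0042,0,0, 0,0,0.0524,0.0062,0.0046,0,0]'; python3 -c "
from h import *
o=observe();R=o['tool_rot'];y=np.degrees(np.arctan2(R[1,0],R[0,0]));v=o['position'][:2]-[.53,.031];print(o['position'],y-90,np.linalg.norm(v),np.degrees(np.arctan2(v[1],v[0])),o['ft_force'],o['wrist_torque'],o['grip_width'])"
```

```text
time_s: 4.35
position: [0.62, -0.0853, 0.0692]
tool_rot: [[0.789, 0.614, -0.0], [0.614, -0.789, -0.0], [-0.0, -0.0, -1.0]]
ft_force: [-1.2, 0.5, 0.5]
grip_width: 0.0219
[ 0.61995995 -0.08534974  0.06924435] -52.0868753031636 0.14707159967233427 -52.28932039402918 [-1.15831672  0.52492012  0.51037374] [-0.07666433 -0.0821035  -0.1597963 ] 0.021931551314305422
```

Excellent tracking, low forces. Continuing.

```bash
python3 -m crank '[0,0,0.0524,0.006,0.0049,0,0, 0,0,0.0524,0.0057,0.0052,0,0, 0,0,0.0524,0.0054,0.0055,0,0, 0,0,0.0524,0.0051,0.0058,0,0, 0,0,0.0524,0.0048,0.006,0,0, 0,0,0.0524,0.0045,0.0063,0,0, 0,0,0.0524,0.0042,0.0065,0,0, 0,0,0.0524,0.0038,0.0067,0,0, 0,0,0.0524,0.0035,0.0069,0,0, 0,0,0.0524,0.0031,0.0071,0,0, 0,0,0.0524,0.0027,0.0072,0,0, 0,0,0.0524,0.0023,0.0074,0,0, 0,0,0.0524,0.002,0.0075,0,0, 0,0,0.0524,0.0016,0.0076,0,0, 0,0,0.0524,0.0012,0.0076,0,0]' && cat > st.py <<'E'
from h import *
o=observe();R=o['tool_rot'];y=np.degrees(np.arctan2(R[1,0],R[0,0]));v=o['position'][:2]-[.53,.031]
print('yaw-90',y-90,'r',np.linalg.norm(v),'ang',np.degrees(np.arctan2(v[1],v[0])),'F',o['ft_force'],'M',o['wrist_torque'],'q6',o['q'][5])
E
python3 st.py
```

```text
time_s: 5.85
position: [0.6758, 0.013, 0.0693]
tool_rot: [[0.123, 0.992, -0.0], [0.992, -0.123, -0.0], [-0.0, -0.0, -1.0]]
ft_force: [-0.3, -1.1, 1.1]
grip_width: 0.0215
yaw-90 -7.047370578523299 r 0.14688180195286016 ang -7.0581135479301755 F [-0.33984111 -1.10419798  1.08217605] M [-0.04123082 -0.05463383 -0.16192011] q6 -91.85872391179132
```

```bash
python3 -m crank '[0,0,0.0524,0.0008,0.0077,0,0, 0,0,0.0524,0.0004,0.0077,0,0, 0,0,0.0524,0,0.0077,0,0, 0,0,0.0524,-0.0004,0.0077,0,0, 0,0,0.0524,-0.0008,0.0077,0,0, 0,0,0.0524,-0.0012,0.0076,0,0, 0,0,0.0524,-0.0016,0.0075,0,0, 0,0,0.0524,-0.002,0.0074,0,0, 0,0,0.0524,-0.0024,0.0073,0,0, 0,0,0.0524,-0.0028,0.0072,0,0, 0,0,0.0524,-0.0032,0.007,0,0, 0,0,0.0524,-0.0035,0.0069,0,0, 0,0,0.0524,-0.0039,0.0067,0,0, 0,0,0.0524,-0.0042,0.0064,0,0, 0,0,0.0524,-0.0046,0.0062,0,0, 0,0,0.0524,-0.0049,0.006,0,0, 0,0,0.0524,-0.0052,0.0057,0,0, 0,0,0.0524,-0.0055,0.0054,0,0, 0,0,0,0,0,0,0]' && python3 - <<'E'
exec(open('st.py').read())
d=snap('top','top1.png');im=cv2.cvtColor(d['frame'],cv2.COLOR_RGB2BGR)
s=snap('side','side1.png');i2=cv2.cvtColor(s['frame'],cv2.COLOR_RGB2BGR)
def red(f):
    h=cv2.cvtColor(f,cv2.COLOR_RGB2HSV);m=cv2.inRange(h,(0,140,60),(8,255,255))|cv2.inRange(h,(172,140,60),(180,255,255));return m
for n,r in(('top',(slice(85,235),slice(240,440))),('side',(slice(135,285),slice(280,480)))):
    for k in'01':
        m=red(load(n+k+'.png')['frame']);z=np.zeros_like(m);z[r]=m[r];ys,xs=np.nonzero(z);print(n,k,len(xs),xs.mean(),ys.mean(),xs.min(),xs.max(),ys.min(),ys.max())
A=cv2.resize(im[95:220,250:350],None,fx=4,fy=4,interpolation=3);B=cv2.resize(i2[130:255,300:400],None,fx=4,fy=4,interpolation=3)
cv2.imwrite('pics/c3.png',np.hstack([A,B]))
E
python3 -m crank '[0,0,0,0,0,0,0]'; python3 -c "print()"; python3 st.py
```

```text
time_s: 7.75
position: [0.6301, 0.1392, 0.0692]
tool_rot: [[-0.731, 0.682, -0.001], [0.682, 0.731, 0.0], [0.001, -0.001, -1.0]]
ft_force: [-0.7, 0.3, 0.3]
grip_width: 0.0214
yaw-90 46.97273199802265 r 0.1473892145434803 ang 47.23547864220614 F [-0.7322652   0.25911801  0.31200236] M [0.19480213 0.05283314 0.12750761] q6 -135.0116270751404
top 0 77 287.05194805194805 148.46753246753246 282 292 144 154
top 1 25 283.76 148.2 282 285 144 151
side 0 76 353.7763157894737 165.18421052631578 351 357 159 176
side 1 1 352.0 167.0 352 352 167 167
time_s: 7.95
position: [0.6307, 0.1386, 0.0692]
tool_rot: [[-0.729, 0.684, -0.0], [0.684, 0.729, 0.0], [0.001, -0.0, -1.0]]
ft_force: [-1.7, 2.0, 1.4]
grip_width: 0.0213

yaw-90 46.81941967437098 r 0.14739926438733306 ang 46.89854190595859 F [-1.74785831  1.96673645  1.36037783] M [ 0.35726735  0.21819145 -0.11651016] q6 -134.92682039390013
```

View pics/c3.png

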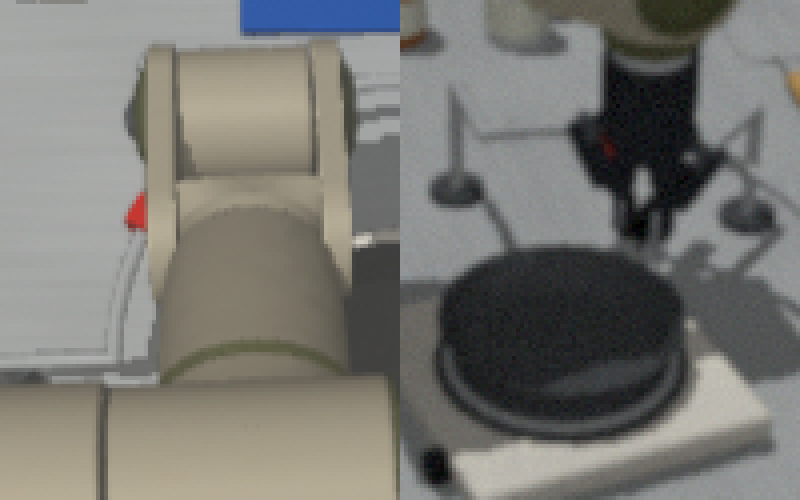

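```bash
python3 -m crank '[0,0,0.0262,-0.0028,0.0026,0,0, 0,0,0.0262,-0.0029,0.0025,0,0, 0,0,0.0262,-0.003,0.0025,0,0, 0,0,0.0262,-0.003,0.0024,0,0]' >/dev/null; python3 st.py
python3 -m crank '[0,0,0.0175,-0.0021,0.0015,0,0]'>/dev/null; python3 st.py
python3 -m crank '[0,0,0.0175,-0.0021,0.0015,0,0]'>/dev/null; python3 st.py
```

```text
yaw-90 53.02053164262978 r 0.1474146130792964 ang 52.98700505460476 F [ 0.65956267 -0.79502535 -0.35908759] M [ 0.00285003 -0.07140151 -0.14485467] q6 -140.13631694781884
yaw-90 54.01467039155628 r 0.14745724917467357 ang 54.0335942962985 F [ 1.03776619 -0.26987867 -0.65898666] M [ 0.01466597 -0.04316541 -0.13764346] q6 -140.97642818345645
yaw-90 54.98537184779005 r 0.1474354306400916 ang 54.99956729970265 F [ 0.34571032 -0.73700493 -0.64964202] M [ 0.05478627 -0.11107675 -0.25425969] q6 -141.80970409733482
```

```bash
python3 -m crank '[0,0,0.0087,-0.0011,0.0007,0,0]'>/dev/null; python3 st.py
python3 -m crank '[0,0,0.0087,-0.0011,0.0007,0,0]'>/dev/null; python3 st.py
python3 -m crank '[0,0,0.0087,-0.0011,0.0007,0,0]'>/dev/null; python3 st.py
python3 -m crank '[0,0,0.0087,-0.0011,0.0007,0,0]'>/dev/null; python3 st.py
```

```text
yaw-90 55.467501589782955 r 0.14743699824906845 ang 55.51620623046788 F [ 0.78563874  0.72093221 -0.72389794] M [ 0.05859627 -0.04752654 -0.0974828 ] q6 -142.2187788374723
yaw-90 55.93341475708456 r 0.14740964375392934 ang 55.87292515407104 F [ 3.80626938 -1.2404338  -3.55254353] M [-0.1739792  -0.52252401 -0.32103761] q6 -142.62601648547854
yaw-90 56.39360418522966 r 0.14739069002271357 ang 56.22618346331775 F [ 2.98372427 -0.61418595 -2.99938555] M [-0.10531629 -0.44998616 -0.47067961] q6 -143.03371563336677
yaw-90 56.89482091282321 r 0.1473806331968735 ang 56.7909807891701 F [ 3.68867003 -0.49358656 -3.27955325] M [-0.03326752 -0.4608289  -0.55214402] q6 -143.46458860013064
```

```bash
python3 -m crank '[0,0,0.0087,-0.0011,0.0007,-0.0005,0]'>/dev/null; python3 st.py
python3 -m crank '[0,0,0.0087,-0.0011,0.0007,0,0]'>/dev/null; python3 st.py
python3 -m crank '[0,0,0.0105,-0.0013,0.0008,0,0,0,0,0,0,0,0,0]'>/dev/null; python3 st.py
python3 - <<'E'
from h import *
import h
for n in('top','side'):
    d=snap(n,n+'2.png')
for k in'012':
    f=load('top%s.png'%k)['frame'];hh=cv2.cvtColor(f,cv2.COLOR_RGB2HSV);m=(cv2.inRange(hh,(0,140,60),(8,255,255))|cv2.inRange(hh,(172,140,60),(180,255,255)))[130:170,260:320];ys,xs=np.nonzero(m);print(k,len(xs),xs.min()+260,xs.max()+260,ys.min()+130,ys.max()+130)
    # left edge per row
    print([(y+130,xs[ys==y].min()+260) for y in sorted(set(ys))])
E
```

```text
yaw-90 57.39861277675908 r 0.14740515700926057 ang 57.22543987945812 F [ 3.27494217 -2.17496438  2.45324766] M [-0.28900325 -0.36575664 -0.54763549] q6 -143.8968671046208
yaw-90 57.913705495096025 r 0.14741540237053394 ang 57.76834695362171 F [ 2.82356392 -1.46044463  0.42476815] M [-0.22129306 -0.54212824 -0.47732692] q6 -144.3341586496717
yaw-90 58.53118833565665 r 0.14741935178780818 ang 58.49810862245671 F [ 1.89078038 -1.16548236  2.07145799] M [-0.18942472 -0.40143965 -0.36748196] q6 -144.85657390074522
0 77 282 292 144 154
[(np.int64(144), np.int64(285)), (np.int64(145), np.int64(284)), (np.int64(146), np.int64(283)), (np.int64(147), np.int64(283)), (np.int64(148), np.int64(282)), (np.int64(149), np.int64(282)), (np.int64(150), np.int64(282)), (np.int64(151), np.int64(283)), (np.int64(152), np.int64(286)), (np.int64(153), np.int64(288)), (np.int64(154), np.int64(289))]
1 25 282 285 144 151
[(np.int64(144), np.int64(285)), (np.int64(145), np.int64(284)), (np.int64(146), np.int64(283)), (np.int64(147), np.int64(283)), (np.int64(148), np.int64(282)), (np.int64(149), np.int64(282)), (np.int64(150), np.int64(282)), (np.int64(151), np.int64(282))]Traceback (most recent call last):
  File "<stdin>", line 6, in <module>
    return umr_minimum(a, axis, None, out, keepdims, initial, where)
ValueError: zero-size array to reduction operation minimum which has no identity
```

```bash
python3 -m crank '[0,0,0,0,0,0,45,0,0,0,0,0,0,45,0,0,0,0,0,0,45,0,0,0,0,0,0,45]'|grep -E 'force|width'; python3 -m crank '[0,0,0,0,0,0.01,45,0,0,0,0,0,0.02,45,0,0,0,0,0,0.03,45,0,0,0,0,0,0.03,45,0,0,0,0,0,0.03,45,0,0,0,0,0,0.03,45,0,0,0,-0.03,-0.02,0.01,45,0,0,0,-0.03,-0.03,0,45,0,0,0,-0.03,-0.03,0,45,0,0,0,-0.03,-0.04,0,45,0,0,0,-0.03,-0.04,0,45,0,0,0,-0.03,-0.04,0,45,0,0,0,-0.02,-0.04,0,45,0,0,0,0,-0.04,0,45,0,0,0,0,-0.04,0,45,0,0,0,0,0,0,45]'
python3 - <<'E'
from h import *
ims=[]
for n,c in(('top',(slice(95,220),slice(250,350))),('side',(slice(130,255),slice(300,400)))):
    d=snap(n,n+'3.png');im=cv2.cvtColor(d['frame'],cv2.COLOR_RGB2BGR); ims.append(cv2.resize(im[c],None,fx=4,fy=4,interpolation=3))
    for k in'03':
        f=load(n+k+'.png')['frame'];hh=cv2.cvtColor(f,cv2.COLOR_RGB2HSV);m=(cv2.inRange(hh,(0,140,60),(8,255,255))|cv2.inRange(hh,(172,140,60),(180,255,255)));z=np.zeros_like(m);z[c]=m[c];ys,xs=np.nonzero(z);print(n,k,len(xs),xs.mean(),ys.mean(),xs.min(),xs.max(),ys.min(),ys.max())
cv2.imwrite('pics/c4.png',np.hstack(ims))
d=load('top3.png');G=np.array([.53,.031])
for t in(60.7,62.2,63.4,64.8,66): print(t,proj(d,[[*(G+.21*np.array([np.cos(np.radians(t)),np.sin(np.radians(t))])),.118]]))
E
```

```text
ft_force: [-0.1, 0.2, 0.8]
grip_width: 0.0387
time_s: 11.45
position: [0.4379, -0.0866, 0.223]
tool_rot: [[-0.796, 0.605, -0.027], [0.605, 0.792, -0.078], [-0.026, -0.079, -0.997]]
ft_force: [0.3, 1.0, 0.2]
grip_width: 0.0387
top 0 77 287.05194805194805 148.46753246753246 282 292 144 154
top 3 84 285.3095238095238 151.0 280 291 146 156
side 0 76 353.7763157894737 165.18421052631578 351 357 159 176
side 3 86 350.95348837209303 165.19767441860466 348 354 158 176
60.7 [[287.33039134 148.87295859]]
62.2 [[286.43210947 150.43000632]]
63.4 [[285.74322225 151.69277334]]
64.8 [[284.97342353 153.18453245]]
66 [[284.34303608 154.4784906 ]]
```

View pics/c4.png

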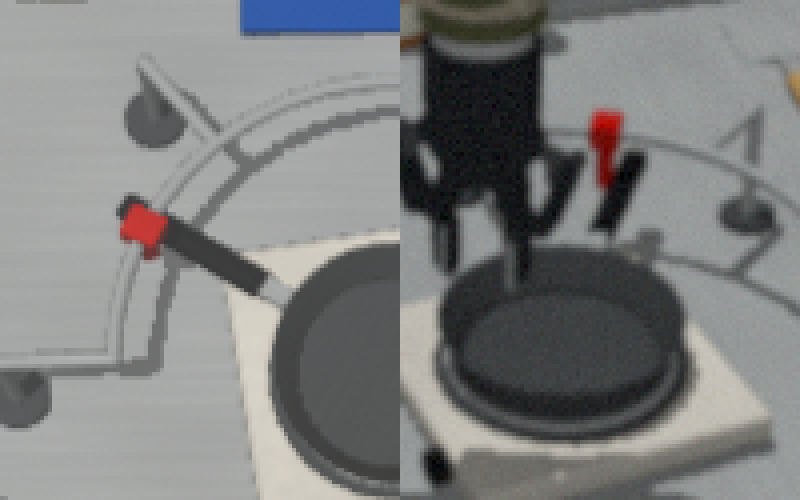

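```bash
python3 - <<'E'
from h import *
a,b=[load('side%s.png'%k)['frame'].astype(int) for k in'03']
print('milk diff',abs(a-b)[265:345,360:450].mean(),'saucepan',abs(a-b)[150:190,195:285].mean(),'ref',abs(a-b)[200:240,200:280].mean())
a,b=[load('top%s.png'%k)['frame'].astype(int) for k in'03']
print('milk diff top',abs(a-b)[140:200,445:530].mean(),'sauce top',abs(a-b)[220:250,225:265].mean())
s0,s3=load('side0.png'),load('side3.png');g=lambda t:proj(s0,[[.53+.21*np.cos(np.radians(t)),.031+.21*np.sin(np.radians(t)),.1]])
print('side px/deg',(g(63)-g(61))/2, observe()['ft_force'])
print(close_job())
E
```

```text
milk diff 8.374953703703703 saucepan 19.260185185185186 ref 27.015
milk diff top 1.9041176470588235 sauce top 2.1944444444444446
side px/deg [[-1.09061452 -0.12853618]] [-0.73570445 -0.42530334  0.72536539]
the job is handed in; nothing more can be done
None
```

The skillet's handle now rests against the red stop, and the stop has been pushed about 1 cm along the rail; the job is handed in. I gripped the handle at about 147 mm radius with 20 N, swung it about 126° counter-clockwise under the rail, then released, lifted clear and backed off. The whole run took about 11.5 s.

**Contact:** the handle met the stop's pin at about 55.7° in the world frame, as a small rise in force of 3 to 4 N. I then turned it to 58.5°, so only the handle pushed the stop.

**Stop travel:** three estimates agree on roughly 1 cm:
- The top camera gives about 9.3 mm.
- The side camera gives 2.6°, or about 9.5 mm.
- The extra turn after contact gives about 10 mm.

**Skillet:** it looks flat in its collar in both final views. The largest force I read was 6.5 N, vertical, when the gripper closed; forces were read only at the end of each move, not throughout.

**Other two pans:** the top view shows no change at either (mean difference about 2 grey levels). The side-view comparison is not conclusive. It differs by 8 grey levels at the milk pan and 19 at the saucepan. A patch of bare table differs by 27, so I put this down to the arm and its moving shadow.

**Robot at hand-in:** it was clear of everything, with the force reading at about zero. The tool ended tilted about 5° in free space after the retreat, which has no effect on the result.

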